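Shut the marked gas valve under the sliding cover

ROBOT

A 6-joint arm with a two-finger parallel gripper is mounted at the origin on the work surface. World frame = base frame: x ahead of the robot, y to its left, z up, the work surface at z = 0. Lengths are in mm, angles in degrees, forces in N, time in s.
With the tool pointing down it reaches from about 300 to 850 mm from the base axis. Payload 4.2 kg.
Tool frame: the origin (TCP) lies at the centre of the arm's flange, where the gripper is bolted on; the fingertips stand 191 mm ahead of it and the grasp point (between the pads) lies 172 mm ahead of it; z points along the fingers, x is the direction in which the jaws open and shut, and the axes are right-handed (so a half turn about z gives the same grasp; the last joint's range is limited). The gripper opens to 91 mm and grips with 3 to 60 N. Pads are 32 mm wide; open, the fingers measure 118 mm over their backs; the gripper's body (76 mm by 178 mm) begins 60 mm behind the grasp point.
Start: joints at [66.979, 18.312, 89.639, -0, 72.044, -1.146], TCP at [214.237, 533.597, 404.776] pointing down, gripper open.
Joint ranges: [-177.97, 177.97], [-48.28, 115.42], [12.27, 149.76], [-77.06, 257.06], [2.81, 150.46], [-146.56, 146.56]. Speed limits (degrees/s): [147.25, 147.25, 180, 180, 180, 180].

INTERFACE

Orientations are given as [roll, pitch, yaw] about the fixed x, y, z axes, in that order (R = Rz(yaw) Ry(pitch) Rx(roll)).
In Python, from workcell import telemetry, imaging, env gives the robot as it stands. The module is installed in compiled form; this text tells all that it offers.
- The arm moves only by the tool jog_arm, never from a script. Its argument "series" is a list of rows, each a list of 3 entries, a list of its own where there are three numbers: the shift along the world's x, y, z in mm, then the turn, a rotation vector about the world's x, y, z in rad, then the opening, from 0 (shut) to 1 (fully open). In form: [[[x, y, z], [ax, ay, az], jaw], ...]. A call has exactly 5 rows; each row is the pose to reach, as a shift and turn from the pose measured when the call began; what a row does not reach only later rows make up. A row lasts 1/12 s, in which the tool goes at most 41.7 mm and 7.16 degrees, less where a joint would pass 70% of its speed; a pose out of reach is approached as far as the arm can. A call with a gripper value outside its range is refused whole. The fingers move at their own pace and stop on an object; "squeeze" is the grip in N (left out, the last holds). Time passes only in rows, so rows that repeat a pose let the fingers close, or fill a call up. It gives the time, the measured TCP pose, the force and the opening at its end, in the units of the state.
- telemetry.state(): the state, without advancing time (a new reading comes with each control period).
- imaging.grab_frame(name): name is "scene" or "top" or "wrist"; returns a dict with "pixels" (384x512x3 uint8, red, green, blue), "fov_y" (degrees; the focal length in pixels is half the picture's height over the tangent of half this angle, whatever the lens; pixels are square), "cx", "cy" (the principal point, pixels), "R" (3x3) and "t" (3): a world point X has camera coordinates R X + t; the wrist camera has in their place "T_tool_cam" (4x4, takes a point from camera to tool coordinates, whose origin is the TCP and whose axes are the tool frame's). Camera axes: x right, y down, z forward; pixel columns grow to the right and rows downward; lengths in mm; the calibration is good to about 2 mm. The wrist camera is an equidistant fisheye: a pixel r from the principal point sees the ray r / f radians off the axis. A picture is of the moment at which its call begins: read the wrist's pose just before it. There is no depth.
- env.job_done(): hands the job in, once; it reports no verdict.
The state is a dict: "time_s": time; "qpos": joint angles; "qvel": joint speeds; "effort": joint torques, N m; "ee_pos": TCP position; "ee_rot": TCP orientation; "force": force on the tool from outside, world axes, zero at the start; "torque": the same for the moment, N m; "gripper_width": finger opening in mm.
Only numpy, scipy, OpenCV 4.12 (cv2) and the standard library are available. Lean on these libraries where they do the work, as an engineer would, in place of code of your own. Each camera call takes 0.05 s, during which the arm holds its last target.

TASK

Slide the grey cover of the gas shut-off box all the way aside to uncover its two valve handles, then push the handle that ends in a round disc a quarter turn clockwise until it is fully shut. Leave the cover open, leave the other handle, the plain bar, as it is, and do not disturb the things standing around the box; nothing needs to be gripped or lifted. Finish with the hand clear.

Things in the scene. Friction and masses are not known exactly. Their poses are not given: they have to be found in the camera images.
- box: Fixed white box, 280 (x) by 340 (y), 60 mm high, runners to 74 along the sides x = -140, 140. Origin: centre of underside; +x away from the robot, +y to its left, yaw up to 0.2 rad. Open valve bay x -135..135, y -165..-5, walls 5; the rest (y to 170) is closed, 62 high: the cover parks on it. Pipes along y in it, tops 27 high, valve bodies 34; pivots at y -125, x -60 and 50, either handle at either.
- cover (a joint): Grey sliding cover, 268 (x) by 162 (y) by 6 mm, top 70 mm above the worktop, with a raised solid block 130 by 92 by 18 mm in its middle (top at 88) to push on. Joint in m: 0 = bay covered (centre at box x 0, y -85 mm); grows along the box's +y to 0.16 = fully open, at a stop. Starts at 0 to 0.02; friction about 3 N; captive in its runners, stays where left.
- cover_push (a point): Middle of the side of the cover's raised block that faces the box's -y (push it towards +y), 79 mm above the worktop; 46 mm from the cover's centre, moves with the cover.
- marked_handle (a joint): The marked handle, dark steel, ending in a round disc 32 mm wide, centred 62 mm from the pivot, as thick as the bar. Bar 14 wide, 46 to 60 mm above the worktop, 70 long from its pivot. Joint in rad: 0 = open, bar along the box's +y; grows clockwise from above to 1.571 = shut, at a stop, bar along +x (it points to sin q, cos q in box x, y). Starts at 0 to 0.25; friction 0.12 N m; stays where left.
- marked_pivot (a point): Point on the vertical turning axis of the marked valve handle, at the bar's mid-height, 53 mm above the worktop.
- marked_tip (a point): Centre of the marked handle's round disc, 62 mm from the pivot, at mid-height, 53 mm above the worktop; it moves with the handle.
- plain_handle (a joint): The other handle, same steel, a plain bar without disc; leave it alone. Bar 14 wide, 46 to 60 mm above the worktop, 70 long from its pivot. Joint in rad: 0 = open, bar along the box's +y; grows clockwise from above to 1.571 = shut, at a stop, bar along +x (it points to sin q, cos q in box x, y). Starts at 0 to 0.25; friction 0.12 N m; stays where left.
- plain_pivot (a point): Point on the vertical turning axis of the plain valve handle, at the bar's mid-height, 53 mm above the worktop.
- plain_tip (a point): Point near the end of the plain handle's bar, 62 mm from the pivot, at mid-height, 53 mm above the worktop; it moves with the handle.
- tape_roll: Loose white roll of dressing tape lying flat, 64 mm outer diameter, 25 high, to the right of the box. Origin: centre of its underside.
- jar: Loose glass jar with steel cap, 56 mm diameter, 75 high, to the right of the box. Origin: centre of its underside.
- bowl: Loose steel bowl, 100 mm rim diameter, 45 high, to the left of the box. Origin: centre of its underside.
- carton: Loose cardboard carton, 70 by 110 by 50 mm high, to the left of the box. Origin: centre of its underside.

How it is judged (in metres and radians):
On the way, in this order (a step that is already met when the one before it is completed fails the run):
1. The cover is slid fully aside (value of joint cover above 0.145 m), for 0.2 s.
2. The handle with the disc is pushed fully shut (value of joint marked_handle above 1.45 rad), for 0.2 s.
At the end, for the whole second after the job is handed in: The cover stands open by at least 145 of its 160 mm, the handle with the disc is turned to at least 1.45 of 1.571 rad and at rest, the plain handle's end is within 12 mm of where it was, and tape roll, jar, bowl and carton are within 20 mm of where they stood (value of joint cover above 0.145 m and value of joint marked_handle above 1.45 rad and distance of plain_tip from where it was at the start of the episode below 0.012 m and not (velocity of joint marked_handle above 0.05 rad/s) and distance of each of tape_roll, jar, bowl, carton from where it was at the start of the episode below 0.02 m); the robot touches nothing.
It fails at once if The plain handle is turned (distance of plain_tip from where it was at the start of the episode above 0.012 m).
It fails at once if The tape roll beside the box is pushed away, lifted or tipped (distance of tape_roll from where it was at the start of the episode above 0.02 m or angle between tape_roll's own z axis and vertical above 0.3 rad).
It fails at once if The jar beside the box is pushed away, lifted or tipped (distance of jar from where it was at the start of the episode above 0.02 m or angle between jar's own z axis and vertical above 0.3 rad).
It fails at once if The bowl beside the box is pushed away, lifted or tipped (distance of bowl from where it was at the start of the episode above 0.02 m or angle between bowl's own z axis and vertical above 0.3 rad).
It fails at once if The carton beside the box is pushed away, lifted or tipped (distance of carton from where it was at the start of the episode above 0.02 m or angle between carton's own z axis and vertical above 0.3 rad).
It also fails if it takes over 48 s, if anything falls off the work surface, if the arm or the gripper's body presses on something with over 40 N, if the wrist force passes 120 N, or if a joint passes its speed limit or range.

## Working session

There is one attempt and no reset: what is moved stays moved. The work goes in short steps, Python scripts to look and compute and a tool call to move; the robot and the scene stay as the last step left them, time stands still between calls to the robot, and variables do not carry over. Pictures are saved under pics/ and viewed, and the job is handed in when it is done.

Besides the shell and the picture viewer there is one more tool, called after "Call:" as name([rows], argument=value, ...), one row to a line, values as JSON. jog_arm: Moves the arm, as the interface text tells. Its arguments: {"type":"object","properties":{"series":{"type":"array"},"squeeze":{"type":"number"}},"required":["series"]}

```bash
mkdir -p pics
cat > h.py <<'E'
import numpy as np, cv2
from workcell import telemetry, imaging, env
def snap(name,fn):
    f=imaging.grab_frame(name); cv2.imwrite('pics/'+fn+'.png',f['pixels'][:,:,::-1])
    import pickle; pickle.dump(f,open('pics/'+fn+'.pkl','wb')); return f
def load(fn):
    import pickle; return pickle.load(open('pics/'+fn+'.pkl','rb'))
def K(f):
    h=f['pixels'].shape[0]; fl=h/2/np.tan(np.radians(f['fov_y']/2))
    return fl
def toplane(f,px,z):
    fl=K(f); R=np.array(f['R']);t=np.array(f['t'])
    d=R.T@np.array([(px[0]-f['cx'])/fl,(px[1]-f['cy'])/fl,1]); c=-R.T@t
    return c+d*(z-c[2])/d[2]
def proj(f,X):
    fl=K(f); p=np.array(f['R'])@np.array(X,float)+np.array(f['t'])
    return p[0]/p[2]*fl+f['cx'],p[1]/p[2]*fl+f['cy']
E
python3 - <<'E'
from h import *
for n in ['top','scene']:
    f=snap(n,n+'0'); print(n,f['fov_y'],f['cx'],f['cy'],-np.array(f['R']).T@np.array(f['t']))
print(telemetry.state())
E
```

```text
top 45.31950271742467 253.44684769369383 178.96102339888327 [ 450.71555182   69.672847   1090.19079622]
scene 43.82985517083606 261.79803047431784 195.3747496460786 [1198.660617   -370.50533473  838.66973172]
{'time_s': 0.1, 'qpos': array([ 6.69792461e+01,  1.83473597e+01,  8.96989595e+01, -1.26915830e-03,
        7.20445683e+01, -1.14652489e+00]), 'qvel': array([ 0.00132629, -0.08309722, -0.10849573,  0.09858957, -0.03330844,
        0.00427461]), 'effort': array([ 1.27115010e-03, -4.13342679e+01, -2.32508415e+01,  7.28781126e-02,
        4.21452709e-02, -5.46351453e-05]), 'ee_pos': array([214.17709607, 533.461004  , 404.01341299]), 'ee_rot': array([-1.79999388e+02,  9.08935275e-02,  6.81261637e+01]), 'force': array([ 0.30938231, -1.11089505, -0.25063777]), 'torque': array([-0.01125692, -0.00418689, -0.01876344]), 'gripper_width': 91.1254209344289}
```

View pics/top0.png

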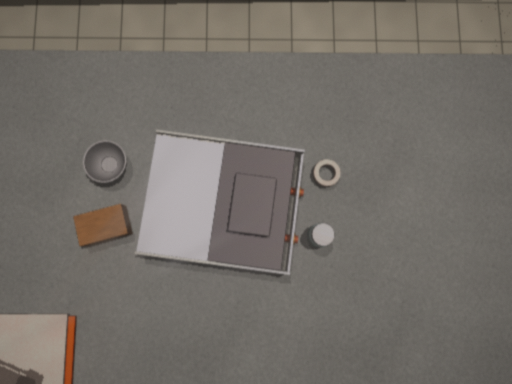

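View pics/scene0.png

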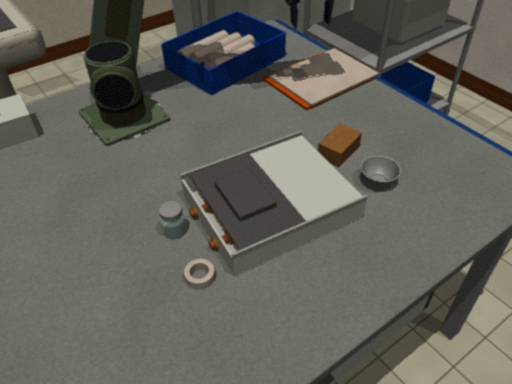

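The top view has world +x up and +y to the left. The box is centred at about (220,203), the cover block at (253,205), the tape roll at (327,173), the jar at (321,236), the bowl at (105,162) and the carton at (102,225). I'll enlarge it to read the corners.

Run:
```python
import cv2
im=cv2.imread('pics/top0.png')[120:285,125:345]
im=cv2.convertScaleAbs(im,alpha=1.6,beta=20)
cv2.imwrite('pics/top0c.png',cv2.resize(im,None,fx=3.6,fy=3.6,interpolation=cv2.INTER_CUBIC))
```

```text
(no output)
```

View pics/top0c.png

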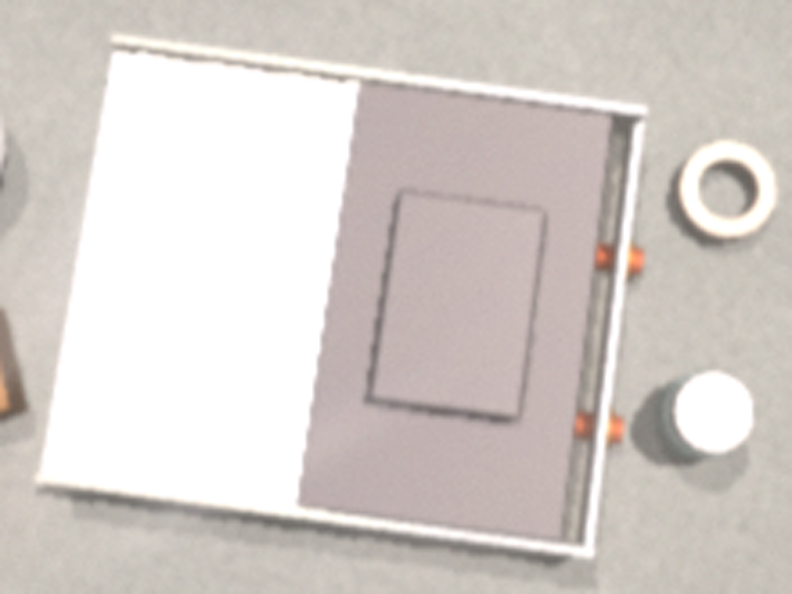

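```bash
cat >> h.py <<'E'
def fit(A,B): # 2D rigid A->B
    A=np.array(A,float);B=np.array(B,float);a=A.mean(0);b=B.mean(0)
    H=(A-a).T@(B-b); th=np.arctan2(H[0,1]-H[1,0],H[0,0]+H[1,1])
    R=np.array([[np.cos(th),-np.sin(th)],[np.sin(th),np.cos(th)]]); t=b-R@a
    return th,t,(R@A.T).T+t-B
E
python3 - <<'E'
from h import *
f=load('top0')
c=lambda p:(p[0]/3.6+125-.36,p[1]/3.6+120-.36)
P=lambda ps,z:[toplane(f,c(p),z)[:2] for p in ps]
print('box',*fit([(140,170),(140,-170),(-140,-170),(-140,170)],P([(113,37),(645,107),(592,553),(40,487)],74)))
print('cover',*fit([(134,81),(134,-81),(-134,-81),(-134,81)],P([(358,80),(612,116),(563,540),(298,507)],70)))
print('block',*fit([(65,46),(65,-46),(-65,-46),(-65,46)],P([(402,190),(546,211),(518,418),(368,403)],88)))
print(P([(728,190)],25),P([(713,412)],75))
print(P([(640,258),(618,428)],20))
print([toplane(f,p,45)[:2] for p in [(105,162)]],[toplane(f,p,50)[:2] for p in [(75,215),(124,205),(129,234),(79,245)]])
E
```

```text
box -0.12467682974588039 [564.04316482 118.10243194] [[-0.26838756  1.54765329]
 [ 0.68926138 -0.83088672]
 [-1.76551607 -2.70018187]
 [ 1.34464225  1.9834153 ]]
cover -0.1271001003885833 [555.22382265  50.21812804] [[-0.06974818 -0.1238836 ]
 [ 1.76994372 -0.40848779]
 [-1.2746689   0.20494703]
 [-0.42552664  0.32742435]]
block -0.13675764110106767 [554.55758694  50.35504031] [[ 0.23310168  1.84511527]
 [ 0.39453258 -0.85653727]
 [-2.16069399 -0.93982262]
 [ 1.53305973 -0.04875538]]
[array([ 636.86555919, -127.37395167])] [array([ 490.30017773, -105.49998199])]
[array([592.38443844, -69.44908474]), array([482.14594533, -53.4648195 ])]
[array([655.46796964, 387.6823937 ])] [array([533.09435215, 446.82123523]), array([555.89839268, 338.56977263]), array([490.90215284, 324.57306341]), array([466.48442645, 433.94775337])]
```

Call:
jog_arm([
  [[17, -28, 0], [0, 0, 0.015], 0],
  [[34, -56, 0], [0, 0, 0.03], 0],
  [[50, -84, 0], [0, 0, 0.045], 0],
  [[67, -112, 0], [0, 0, 0.055], 0],
  [[84, -140, 0], [0, 0, 0.065], 0],
], squeeze=10)

```text
time_s: 0.52
ee_pos: [298.5, 392.1, 403.6]
ee_rot: [-180.0, 0.1, 71.9]
force: [0.9, 0.7, 0.5]
gripper_width: 60.7
```

Call:
jog_arm([
  [[17, -28, 0], [0, 0, 0.015], 0],
  [[34, -56, 0], [0, 0, 0.03], 0],
  [[50, -84, 0], [0, 0, 0.045], 0],
  [[67, -112, 0], [0, 0, 0.055], 0],
  [[84, -140, 0], [0, 0, 0.065], 0],
])

```text
time_s: 0.93
ee_pos: [382.9, 250.5, 403.3]
ee_rot: [-180.0, 0.2, 75.7]
force: [0.2, -0.4, -0.5]
gripper_width: 27.5
```

Call:
jog_arm([
  [[17, -28, 0], [0, 0, 0.015], 0],
  [[34, -56, 0], [0, 0, 0.03], 0],
  [[50, -84, 0], [0, 0, 0.045], 0],
  [[67, -112, 0], [0, 0, 0.055], 0],
  [[84, -140, 0], [0, 0, 0.065], 0],
])

```text
time_s: 1.35
ee_pos: [467.2, 108.9, 403.1]
ee_rot: [-179.9, 0.2, 79.4]
force: [0.7, -0.3, 0.3]
gripper_width: 0.8
```

Call:
jog_arm([
  [[16, -28, 0], [0, 0, 0.015], 0],
  [[32, -56, 0], [0, 0, 0.03], 0],
  [[48, -84, 0], [0, 0, 0.045], 0],
  [[64, -112, 0], [0, 0, 0.05], 0],
  [[79, -137, 0], [0, 0, 0.055], 0],
])

```text
time_s: 1.77
ee_pos: [546.8, -30.0, 402.7]
ee_rot: [-179.9, 0.2, 82.6]
force: [1.3, 0.8, -0.4]
gripper_width: 0.1
```

Call:
jog_arm([
  [[0, 0, -25], [0, 0, 0], 0],
  [[0, 0, -55], [0, 0, 0], 0],
  [[0, 0, -85], [0, 0, 0], 0],
  [[-1, 0, -110], [0, 0, 0], 0],
  [[-1, 0, -120], [0, 0, 0], 0],
])

```text
time_s: 2.18
ee_pos: [544.3, -30.0, 278.9]
ee_rot: [-179.5, 0.2, 82.5]
force: [-0.6, 0.0, -0.5]
gripper_width: 0.6
```

Run:
```python
from h import *
print(telemetry.state()['ee_pos'])
snap('top','top1'); snap('scene','scene1'); w=snap('wrist','wrist1'); print(w['T_tool_cam'],w['fov_y'],w['cx'],w['cy'])
a=cv2.imread('pics/top1.png')[110:290,130:350]; b=cv2.imread('pics/scene1.png')[120:300,150:400]
a=cv2.resize(a,(400,327)); b=cv2.resize(b,(400,288))
o=np.zeros((600,800,3),np.uint8); o[:327,:400]=a; o[:288,400:]=b; 
o[327:,:400]=cv2.resize(cv2.imread('pics/wrist1.png'),(400,273)); cv2.imwrite('pics/c1.png',o)
```

```text
[544.31092572 -30.01220493 278.85745994]
[[ 9.99998275e-01 -1.83270513e-03 -3.03301108e-04 -1.17110581e+00]
 [ 1.84445328e-03  9.60165108e-01  2.79427205e-01 -7.93293752e+01]
 [-2.20888529e-04 -2.79427282e-01  9.60166832e-01  1.97774752e+01]
 [ 0.00000000e+00  0.00000000e+00  0.00000000e+00  1.00000000e+00]] 65.70646984690485 256.48101390965684 189.2981561776685
```

View pics/c1.png

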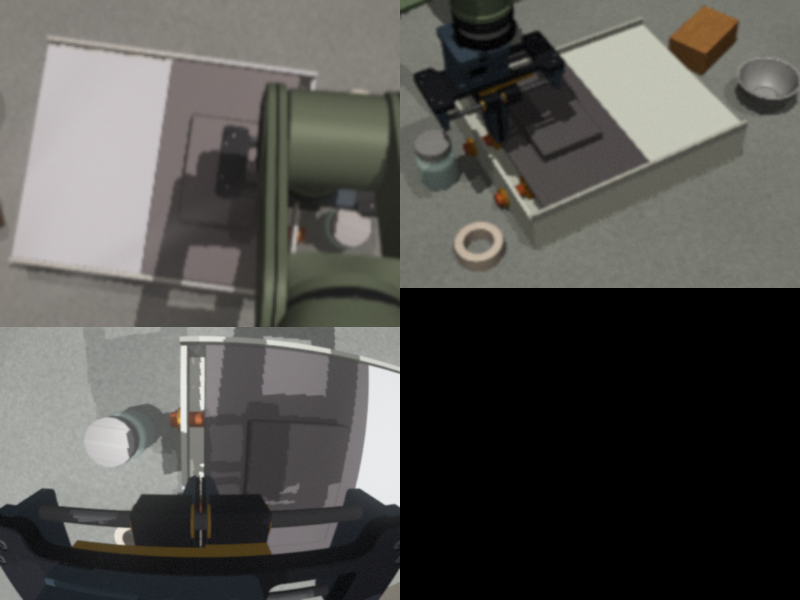

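Call:
jog_arm([
  [[0, 0, -6], [0, 0, 0], 0],
  [[0, 0, -11], [0, 0, 0], 0],
  [[1, 4, -11], [0, 0, 0], 0],
  [[1, 8, -11], [0, 0, 0], 0],
  [[2, 12, -11], [0, 0, 0], 0],
])

```text
time_s: 2.75
ee_pos: [548.0, -17.5, 272.1]
ee_rot: [-179.9, 0.2, 82.6]
force: [-0.7, 0.3, -0.9]
gripper_width: 0.7
```

Call:
jog_arm([
  [[1, 6, 0], [0, 0, 0], 0],
  [[2, 12, 0], [0, 0, 0], 0],
  [[2, 18, 0], [0, 0, 0], 0],
  [[3, 24, 0], [0, 0, 0], 0],
  [[4, 30, 0], [0, 0, 0], 0],
])

```text
time_s: 3.17
ee_pos: [552.4, 12.8, 272.5]
ee_rot: [-180.0, 0.2, 82.6]
force: [0.5, -3.9, 1.8]
gripper_width: 0.2
```

Call:
jog_arm([
  [[1, 6, -2], [0, 0, 0], 0],
  [[1, 13, -4], [0, 0, 0], 0],
  [[2, 21, -4], [0, 0, 0], 0],
  [[3, 29, -4], [0, 0, 0], 0],
  [[4, 37, -4], [0, 0, 0], 0],
])

```text
time_s: 3.58
ee_pos: [556.6, 50.6, 268.3]
ee_rot: [-180.0, 0.2, 82.6]
force: [1.6, -3.7, 0.2]
gripper_width: 0.6
```

Call:
jog_arm([
  [[1, 8, 0], [0, 0, 0], 0],
  [[2, 16, 0], [0, 0, 0], 0],
  [[3, 24, 0], [0, 0, 0], 0],
  [[4, 32, 0], [0, 0, 0], 0],
  [[5, 40, 0], [0, 0, 0], 0],
])

```text
time_s: 4.0
ee_pos: [561.8, 91.5, 268.3]
ee_rot: [180.0, 0.2, 82.6]
force: [2.3, -4.2, 0.0]
gripper_width: 0.5
```

Call:
jog_arm([
  [[1, 7, 0], [0, 0, 0], 0],
  [[2, 14, 0], [0, 0, 0], 0],
  [[3, 21, 0], [0, 0, 0], 0],
  [[4, 27, 0], [0, 0, 0], 0],
  [[4, 33, 0], [0, 0, 0], 0],
])

```text
time_s: 4.42
ee_pos: [566.0, 125.0, 268.3]
ee_rot: [180.0, 0.2, 82.6]
force: [2.6, -3.9, 0.3]
gripper_width: 0.2
```

Call:
jog_arm([
  [[0, 2, 0], [0, 0, 0], 0],
  [[0, 4, 0], [0, 0, 0], 0],
  [[1, 6, 0], [0, 0, 0], 0],
  [[1, 7, 0], [0, 0, 0], 0],
  [[1, 8, 0], [0, 0, 0], 0],
])

```text
time_s: 4.83
ee_pos: [566.7, 133.0, 268.2]
ee_rot: [-180.0, 0.3, 82.6]
force: [0.3, -2.2, 1.4]
gripper_width: 0.8
```

Call:
jog_arm([
  [[0, 1, 0], [0, 0, 0], 0],
  [[0, 2, 0], [0, 0, 0], 0],
  [[1, 3, 0], [0, 0, 0], 0],
  [[1, 4, 0], [0, 0, 0], 0],
  [[1, 4, 0], [0, 0, 0], 0],
])

```text
time_s: 5.25
ee_pos: [567.4, 137.1, 268.2]
ee_rot: [-179.9, 0.2, 82.6]
force: [-0.3, -2.7, 1.6]
gripper_width: 0.7
```

Call:
jog_arm([
  [[0, 1, 0], [0, 0, 0], 0],
  [[0, 2, 0], [0, 0, 0], 0],
  [[1, 3, 0], [0, 0, 0], 0],
  [[1, 4, 0], [0, 0, 0], 0],
  [[1, 4, 0], [0, 0, 0], 0],
])

```text
time_s: 5.67
ee_pos: [568.2, 140.7, 268.1]
ee_rot: [-179.8, 0.4, 82.6]
force: [-1.6, -5.6, 3.2]
gripper_width: 0.2
```

Call:
jog_arm([
  [[0, -4, 0], [0, 0, 0], 0],
  [[0, -4, 20], [0, 0, 0], 0],
  [[0, -4, 50], [0, 0, 0], 0],
  [[0, -4, 80], [0, 0, 0], 0],
  [[0, -4, 100], [0, 0, 0], 0],
])

```text
time_s: 6.08
ee_pos: [568.5, 137.3, 370.6]
ee_rot: [-180.0, 0.2, 82.6]
force: [0.3, -0.1, -0.5]
gripper_width: 1.0
```

Run:
```python
from h import *
print(telemetry.state()['ee_pos'])
snap('top','top2'); snap('scene','scene2'); w=snap('wrist','wrist2')
a=cv2.imread('pics/top2.png')[110:290,130:350]; b=cv2.imread('pics/scene2.png')[120:300,150:400]
a=cv2.resize(a,(400,327)); b=cv2.resize(b,(400,288))
o=np.zeros((600,800,3),np.uint8); o[:327,:400]=a; o[:288,400:]=b; 
o[327:,:400]=cv2.resize(cv2.imread('pics/wrist2.png'),(400,273)); cv2.imwrite('pics/c2.png',o)
```

```text
[568.48004806 137.29081681 370.6282733 ]
```

View pics/c2.png

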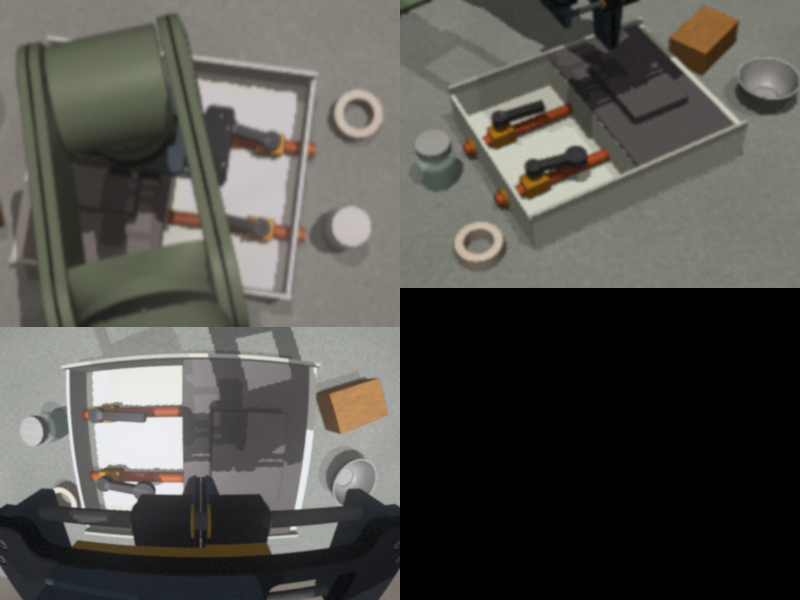

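The cover is over the closed half. The disc handle is the one at box x = +50, farther from the robot. I'll measure it in the enlarged scene and wrist views.

Run:
```python
from h import *
a=cv2.imread('pics/scene2.png')[155:250,180:305]
cv2.imwrite('pics/s2c.png',cv2.resize(cv2.convertScaleAbs(a,alpha=1.3,beta=15),None,fx=6,fy=6,interpolation=cv2.INTER_CUBIC))
f=load('scene2'); b=lambda x,y,z:proj(f,[564+.992*x+.1266*y,118.1-.1266*x+.992*y,z])
for n,p in dict(piv=(50,-125,60),piv2=(-60,-125,60),cA=(134,-6,70),cB=(-134,-6,70),cC=(134,156,70),boxNE=(140,170,74)).items(): print(n,b(*p),[ (b(*p)[0]-180)*6,(b(*p)[1]-155)*6])
```

```text
piv (np.float64(231.873397864852), np.float64(222.86939099318224)) [np.float64(311.24038718911197), np.float64(407.2163459590934)]
piv2 (np.float64(210.37198444566266), np.float64(192.3373126593458)) [np.float64(182.23190667397597), np.float64(224.0238759560748)]
cA (np.float64(298.8014666834514), np.float64(224.23548286940826)) [np.float64(712.8088001007084), np.float64(415.41289721644955)]
cB (np.float64(240.5884672262381), np.float64(154.62787504681242)) [np.float64(363.53080335742857), np.float64(-2.2327497191254793)]
cC (np.float64(359.130020372295), np.float64(197.29380041740052)) [np.float64(1074.78012223377), np.float64(253.7628025044031)]
boxNE (np.float64(365.9658174627022), np.float64(195.4617274861481)) [np.float64(1115.7949047762131), np.float64(242.77036491688864)]
```

View pics/s2c.png

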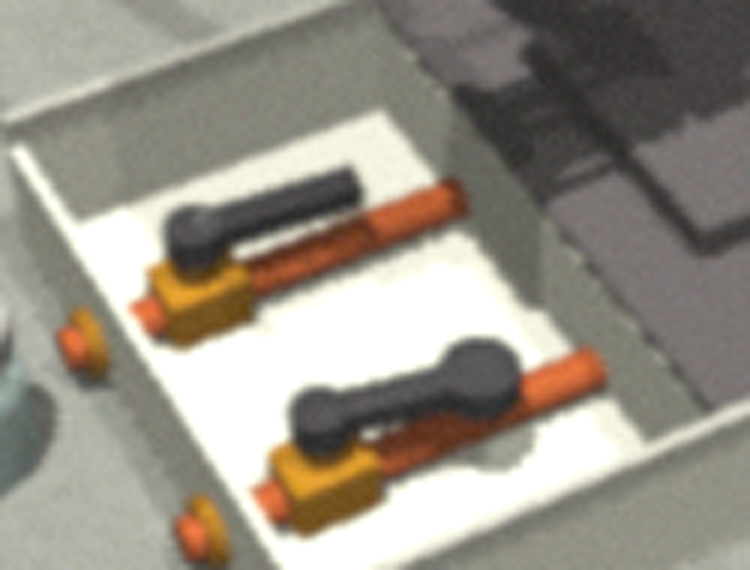

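Run:
```python
from h import *
f=load('scene2'); w=lambda u,v:toplane(f,(180+u/6-.4,155+v/6-.4),60)[:2]
for a,b in [((323,407),(483,368)),((193,224),(345,180))]:
    A,B=w(*a),w(*b); d=B-A; e=np.array([.992*d[0]-.1266*d[1],.1266*d[0]+.992*d[1]])
    D=lambda P:((P-[564,118.1])@[.992,-.1266],(P-[564,118.1])@[.1266,.992])
    print(A,B,'box',D(A),D(B),np.hypot(*d),'q',np.arctan2(e[0],e[1]))
print([w(*p) for p in [(712,412)]])
b=lambda x,y:np.round([564+.992*x+.1266*y,118.1-.1266*x+.992*y],1)
for n,p in dict(piv=(50,-125),piv2=(-60,-125)).items(): print(n,b(*p))
```

```text
[598.79538268  -8.79706283] [618.80283007  49.05229058] box (np.float64(50.582187775879035), np.float64(-121.47679088011772)) (np.float64(63.10584744641168), np.float64(-61.55728945974629)) 61.21148291638054 q 0.2060419765776359
[489.50209157   5.00179988] [505.14428226  65.98582753] box (np.float64(-59.58369302512056), np.float64(-121.62484972515372)) (np.float64(-51.787217761793414), np.float64(-59.14839295369814)) 62.9581587893942 q 0.1241488223889752
[array([686.76342082, 102.13064041])]
piv [597.8 -12.2]
piv2 [488.7   1.7]
```

Run:
```python
from h import *
s_=telemetry.state(); print(s_['ee_pos'],s_['qpos'].round(1))
P=np.array([598,-10.5]);X=np.array([.992,-.1266]);Y=np.array([.1266,.992])
for q in [-.1,.2,.4,.6,.8,1.0,1.2,1.4,1.5,1.571,1.62,1.68]:
    r=54;s=16+16*abs(np.cos(q))+13.5*abs(np.sin(q))
    c=np.array([r*np.sin(q)-s*np.cos(q), r*np.cos(q)+s*np.sin(q)])
    print(q,c.round(1),(P+c[0]*X+c[1]*Y).round(1))
```

```text
[568.3896144  137.21386371 369.62268987] [ 12.5  20.5  91.5  -0.2  68.  -70. ]
-0.1 [-38.5  50.4] [566.2  44.4]
0.2 [-22.9  59.8] [582.8  51.7]
0.4 [-12.1  63.8] [594.   54.3]
0.6 [ 0.1 65.4] [606.4  54.3]
0.8 [13.1 64. ] [619.1  51.4]
1.0 [26.  59.5] [631.3  45.2]
1.2 [37.9 51.6] [642.1  35.9]
1.4 [47.8 40.7] [650.5  23.9]
1.5 [51.7 34.3] [653.6  17. ]
1.571 [54.  29.5] [655.3  11.9]
1.62 [55.4 27.6] [656.5   9.8]
1.68 [57.1 25.1] [657.8   7.2]
```

Call:
jog_arm([
  [[0, -20, 0], [0, 0, 0], 0],
  [[0, -45, 0], [0, 0, 0], 0],
  [[-1, -70, 0], [0, 0, 0], 0],
  [[-2, -90, 0], [0, 0, 0], 0],
  [[-2, -93, 0], [0, 0, 0], 0],
])

```text
time_s: 6.65
ee_pos: [565.9, 41.9, 367.6]
ee_rot: [-179.8, 0.3, 82.5]
force: [-0.0, -0.3, -0.6]
gripper_width: 0.3
```

Call:
jog_arm([
  [[0, 0, -20], [0, 0, 0], 0],
  [[0, 0, -40], [0, 0, 0], 0],
  [[0, 0, -60], [0, 0, 0], 0],
  [[0, 0, -80], [0, 0, 0], 0],
  [[0, 0, -90], [0, 0, 0], 0],
])

```text
time_s: 7.07
ee_pos: [564.7, 42.6, 274.0]
ee_rot: [-179.5, 0.3, 82.5]
force: [0.1, -0.0, -0.5]
gripper_width: 0.8
```

Run:
```python
from h import *
print(telemetry.state()['ee_pos'])
snap('scene','scene3'); w=snap('wrist','wrist3'); snap('top','top3')
b=cv2.imread('pics/scene3.png')[130:260,170:370]
o=np.zeros((600,800,3),np.uint8); o[:260,:400]=cv2.resize(b,(400,260))
o[:327,400:]=cv2.resize(cv2.imread('pics/top3.png')[110:290,130:350],(400,327))
o[300:,:400]=cv2.resize(cv2.imread('pics/wrist3.png'),(400,300)); cv2.imwrite('pics/c3.png',o)
```

```text
[564.74658657  42.60431315 273.98787193]
```

View pics/c3.png

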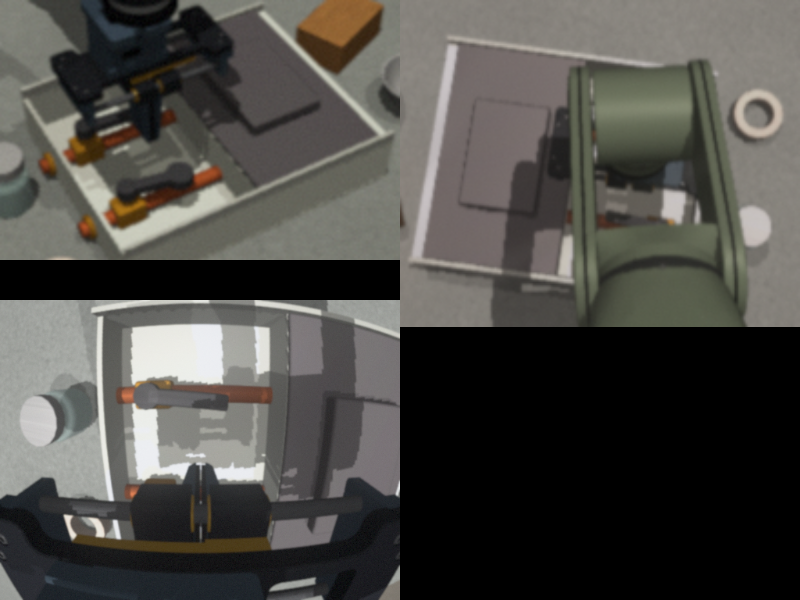

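Call:
jog_arm([
  [[0, 0, -12], [0, 0, 0], 0],
  [[0, 0, -24], [0, 0, 0], 0],
  [[0, 0, -34], [0, 0, 0], 0],
  [[0, 0, -40], [0, 0, 0], 0],
  [[0, 0, -41], [0, 0, 0], 0],
])

```text
time_s: 7.63
ee_pos: [565.6, 42.5, 235.0]
ee_rot: [-179.6, 0.3, 82.5]
force: [-0.2, -0.1, -0.1]
gripper_width: 0.6
```

Run:
```python
from h import *
print(telemetry.state()['ee_pos'],telemetry.state()['force'])
snap('scene','scene4')
b=cv2.imread('pics/scene4.png')[150:250,170:320]
cv2.imwrite('pics/c4.png',cv2.resize(b,None,fx=5,fy=5,interpolation=cv2.INTER_CUBIC))
```

```text
[565.61772994  42.54607856 235.0230534 ] [-0.16282458 -0.11663007 -0.08967383]
```

View pics/c4.png

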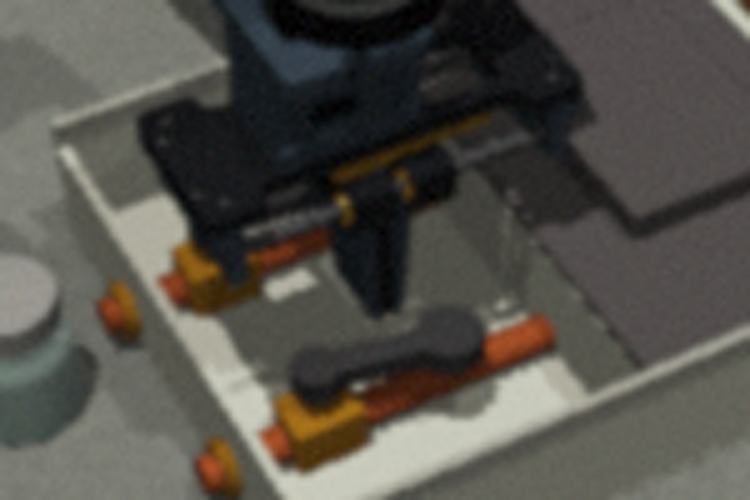

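Call:
jog_arm([
  [[4, 2, -1], [0, 0, 0], 0],
  [[8, 4, -2], [0, 0, 0], 0],
  [[12, 6, -2], [0, 0, 0], 0],
  [[16, 8, -2], [0, 0, 0], 0],
  [[20, 9, -2], [0, 0, 0], 0],
])

```text
time_s: 8.1
ee_pos: [586.0, 51.8, 233.6]
ee_rot: [-179.6, 0.3, 82.5]
force: [-2.3, -0.0, 0.4]
gripper_width: 0.5
```

Call:
jog_arm([
  [[3, 1, 0], [0, 0, 0], 0],
  [[6, 2, 0], [0, 0, 0], 0],
  [[8, 2, 0], [0, 0, 0], 0],
  [[11, 3, 0], [0, 0, 0], 0],
  [[13, 3, 0], [0, 0, 0], 0],
])

```text
time_s: 8.52
ee_pos: [599.0, 54.8, 233.3]
ee_rot: [-179.5, 0.3, 82.5]
force: [-2.6, -1.8, -0.7]
gripper_width: 0.3
```

Call:
jog_arm([
  [[4, 0, 0], [0, 0, 0], 0],
  [[8, 0, 0], [0, 0, 0], 0],
  [[12, -1, 0], [0, 0, 0], 0],
  [[16, -2, 0], [0, 0, 0], 0],
  [[20, -3, 0], [0, 0, 0], 0],
])

```text
time_s: 8.93
ee_pos: [619.6, 51.9, 233.4]
ee_rot: [-179.6, 0.3, 82.5]
force: [-2.8, 0.1, -1.0]
gripper_width: 0.6
```

Call:
jog_arm([
  [[3, -1, 0], [0, 0, 0], 0],
  [[6, -2, 0], [0, 0, 0], 0],
  [[9, -4, 0], [0, 0, 0], 0],
  [[12, -6, 0], [0, 0, 0], 0],
  [[14, -8, 0], [0, 0, 0], 0],
])

```text
time_s: 9.35
ee_pos: [634.2, 43.8, 233.5]
ee_rot: [-179.6, 0.2, 82.5]
force: [-1.7, 1.4, 0.5]
gripper_width: 0.6
```

Run:
```python
from h import *
print(telemetry.state()['ee_pos'],telemetry.state()['force'])
snap('scene','scene5')
b=cv2.imread('pics/scene5.png')[150:250,170:320]
cv2.imwrite('pics/c5.png',cv2.resize(b,None,fx=5,fy=5,interpolation=cv2.INTER_CUBIC))
```

```text
[634.16725851  43.83823518 233.50990904] [-1.739228    1.42867929  0.53745606]
```

View pics/c5.png

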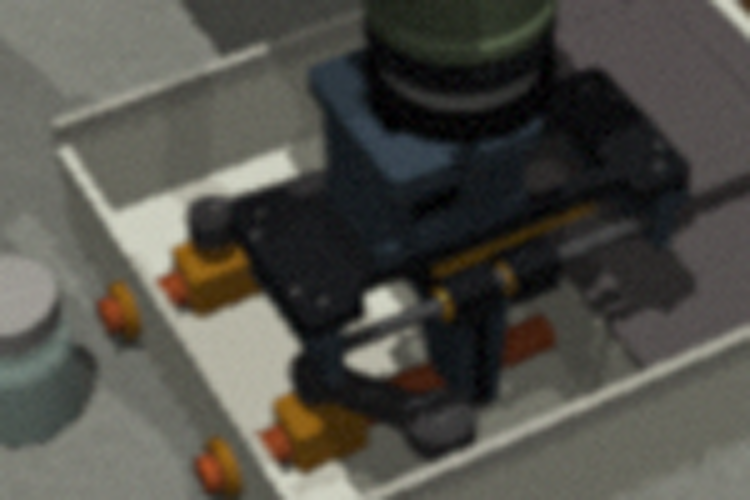

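Call:
jog_arm([
  [[2, -2, 0], [0, 0, 0], 0],
  [[4, -4, 0], [0, 0, 0], 0],
  [[6, -7, 0], [0, 0, 0], 0],
  [[7, -10, 0], [0, 0, 0], 0],
  [[9, -13, 0], [0, 0, 0], 0],
])

```text
time_s: 9.82
ee_pos: [643.7, 30.3, 233.7]
ee_rot: [-179.7, 0.2, 82.5]
force: [-1.0, 1.8, 0.2]
gripper_width: 0.5
```

Call:
jog_arm([
  [[1, -3, 0], [0, 0, 0], 0],
  [[2, -5, 0], [0, 0, 0], 0],
  [[3, -8, 0], [0, 0, 0], 0],
  [[4, -10, 0], [0, 0, 0], 0],
  [[5, -12, 0], [0, 0, 0], 0],
])

```text
time_s: 10.23
ee_pos: [648.8, 18.0, 233.7]
ee_rot: [-179.7, 0.2, 82.5]
force: [-1.5, 1.1, 0.3]
gripper_width: 0.2
```

Call:
jog_arm([
  [[0, -2, 0], [0, 0, 0], 0],
  [[1, -4, 0], [0, 0, 0], 0],
  [[1, -5, 0], [0, 0, 0], 0],
  [[1, -6, 0], [0, 0, 0], 0],
  [[1, -6, 0], [0, 0, 0], 0],
])

```text
time_s: 10.65
ee_pos: [649.9, 11.8, 233.7]
ee_rot: [-179.7, 0.2, 82.5]
force: [0.5, 1.4, -1.8]
gripper_width: 0.2
```

Call:
jog_arm([
  [[0, -1, 0], [0, 0, 0], 0],
  [[0, -2, 0], [0, 0, 0], 0],
  [[0, -3, 0], [0, 0, 0], 0],
  [[0, -3, 0], [0, 0, 0], 0],
  [[0, -3, 0], [0, 0, 0], 0],
])

```text
time_s: 11.07
ee_pos: [650.1, 9.4, 233.8]
ee_rot: [-179.8, 0.2, 82.5]
force: [0.9, 4.6, -0.6]
gripper_width: 0.6
```

Run:
```python
from h import *
print(telemetry.state()['ee_pos'],telemetry.state()['force'])
snap('scene','scene6')
b=cv2.imread('pics/scene6.png')[150:250,170:320]
cv2.imwrite('pics/c6.png',cv2.resize(b,None,fx=5,fy=5,interpolation=cv2.INTER_CUBIC))
```

```text
[650.09220889   9.38111547 233.77396612] [ 0.86863524  4.63064486 -0.57658051]
```

View pics/c6.png

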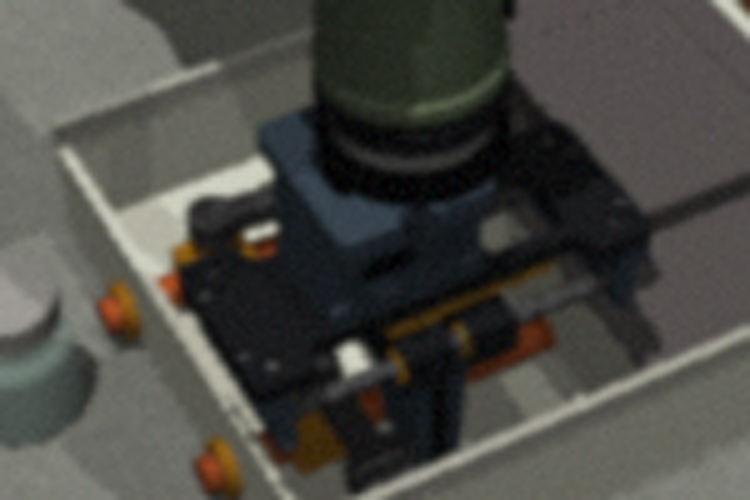

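Call:
jog_arm([
  [[0, -1, 0], [0, 0, 0], 0],
  [[0, -2, 0], [0, 0, 0], 0],
  [[0, -3, 0], [0, 0, 0], 0],
  [[0, -3, 0], [0, 0, 0], 0],
  [[0, -3, 0], [0, 0, 0], 0],
])

```text
time_s: 11.53
ee_pos: [650.1, 8.4, 233.8]
ee_rot: [-179.7, -0.1, 82.4]
force: [0.3, 10.5, -0.1]
gripper_width: 0.4
```

The force climbs to 10 N without any more travel, so the handle is at its stop. I'll back off, lift and check.

Call:
jog_arm([
  [[0, 4, 0], [0, 0, 0], 0],
  [[1, 10, 0], [0, 0, 0], 0],
  [[1, 12, 20], [0, 0, 0], 0],
  [[1, 12, 55], [0, 0, 0], 0],
  [[1, 12, 90], [0, 0, 0], 0],
])

```text
time_s: 11.95
ee_pos: [650.8, 20.2, 323.5]
ee_rot: [-179.6, 0.0, 82.4]
force: [-0.6, 0.1, 1.0]
gripper_width: 0.5
```

Call:
jog_arm([
  [[-10, 20, 30], [0, 0, 0], 0],
  [[-30, 50, 60], [0, 0, 0], 0],
  [[-50, 80, 80], [0, 0, 0], 0],
  [[-70, 110, 80], [0, 0, 0], 0],
  [[-90, 140, 80], [0, 0, 0], 0],
])

```text
time_s: 12.37
ee_pos: [559.9, 161.1, 406.0]
ee_rot: [-179.8, -0.0, 82.4]
force: [-0.5, 0.7, 0.2]
gripper_width: 0.8
```

Call:
jog_arm([
  [[-17, 28, 0], [0, 0, 0], 0],
  [[-34, 56, 0], [0, 0, 0], 0],
  [[-50, 84, 0], [0, 0, 0], 0],
  [[-67, 112, 0], [0, 0, 0], 0],
  [[-84, 140, 0], [0, 0, 0], 0],
])

```text
time_s: 12.78
ee_pos: [475.0, 301.9, 406.3]
ee_rot: [-179.9, 0.0, 82.4]
force: [0.8, -0.3, -0.7]
gripper_width: 0.5
```

Call:
jog_arm([
  [[-17, 28, 0], [0, 0, 0], 0],
  [[-34, 56, 0], [0, 0, 0], 0],
  [[-50, 84, 0], [0, 0, 0], 0],
  [[-67, 112, 0], [0, 0, 0], 0],
  [[-84, 140, 0], [0, 0, 0], 0],
])

```text
time_s: 13.2
ee_pos: [390.1, 442.9, 406.6]
ee_rot: [-180.0, 0.1, 82.4]
force: [-0.8, 0.1, -0.3]
gripper_width: 0.7
```

Run:
```python
from h import *
print(telemetry.state()['ee_pos'],telemetry.state()['force'])
snap('scene','scene7'); snap('top','top7')
o=np.zeros((600,800,3),np.uint8)
o[:,:]=0
o[:300,:]=cv2.resize(cv2.imread('pics/scene7.png')[130:280,160:410],(500,300)).repeat(1,0)[:, :500].copy() if 0 else 0
o[:300,:500]=cv2.resize(cv2.imread('pics/scene7.png')[130:280,160:410],(500,300))
o[300:,:500]=cv2.resize(cv2.imread('pics/top7.png')[120:285,70:345],(500,300))
cv2.imwrite('pics/c7.png',o)
a=cv2.imread('pics/top7.png')[120:285,125:345]
cv2.imwrite('pics/top7c.png',cv2.resize(cv2.convertScaleAbs(a,alpha=1.3,beta=20),None,fx=3.6,fy=3.6,interpolation=cv2.INTER_CUBIC))
```

```text
[390.14360031 442.87168418 406.60222986] [-0.75762353  0.14594416 -0.31358806]
```

View pics/c7.png

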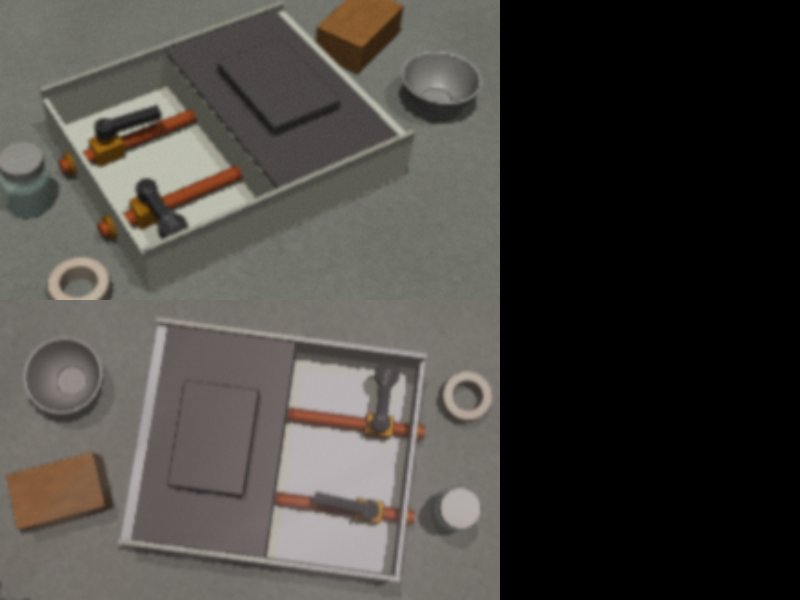

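View pics/top7c.png

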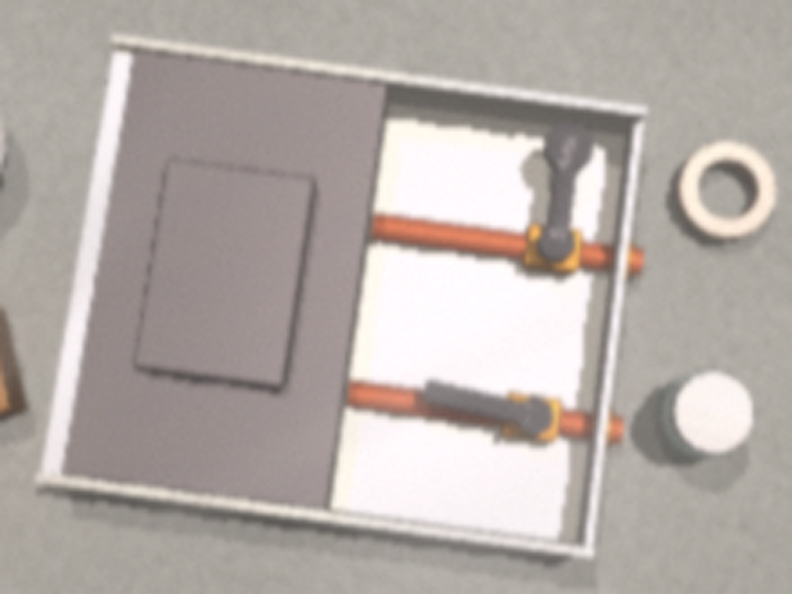

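Run:
```python
from h import *
f=load('top7')
c=lambda p:(p[0]/3.6+125-.36,p[1]/3.6+120-.36)
P=lambda p,z:toplane(f,c(p),z)[:2]
D=lambda Q:np.array(((Q-[564,118.1])@[.992,-.1266],(Q-[564,118.1])@[.1266,.992]))
for a,b in [((555,244),(569,149)),((538,417),(430,389))]:
    A,B=D(P(a,60)),D(P(b,60));print(A,B,np.arctan2(*(B-A)))
th,t,e=fit([(134,81),(134,-81),(-134,-81),(-134,81)],[P(p,70) for p in [(132,55),(386,86),(330,509),(64,472)]])
print(th,D(t),'joint',D(t)[1]+85)
th,t,e=fit([(65,46),(65,-46),(-65,-46),(-65,46)],[P(p,88) for p in [(170,158),(315,178),(284,388),(137,368)]])
print('joint by block',D(t)[1]+85)
f=load('scene7'); 
d=cv2.absdiff(cv2.imread('pics/top0.png'),cv2.imread('pics/top7.png')).max(2)
for n,(x,y) in dict(tape=(327,173),jar=(321,236),bowl=(105,162),carton=(102,225)).items(): print(n,d[y-30:y+30,max(0,x-28):x+28].mean(), (d[y-20:y+20,x-20:x+20]>60).sum())
b=cv2.imread('pics/scene7.png')[175:260,185:285]
cv2.imwrite('pics/s7c.png',cv2.resize(cv2.convertScaleAbs(b,alpha=1.3,beta=15),None,fx=7,fy=7,interpolation=cv2.INTER_CUBIC))
```

```text
[  47.85152417 -123.81597961] [ 109.5068322  -125.43278274] 1.5970135776846432
[ -60.85035923 -126.16704298] [-52.30820742 -57.65681289] 0.12404416435369829
-0.12414679784924332 [ 0.08052508 74.80911311] joint 159.80911310845175
joint by block 158.97253330929374
tape 5.0738095238095235 0
jar 6.0095238095238095 0
bowl 3.7151785714285714 0
carton 3.7011904761904764 0
```

View pics/s7c.png

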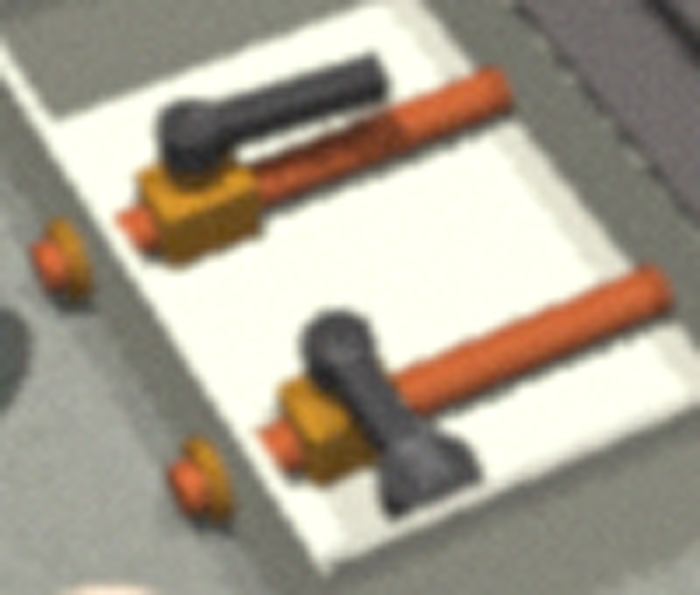

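The cover reads about 159–160 mm, the disc handle about 1.57 rad (at its stop), and the plain handle is unchanged at 0.124 rad. The surrounding items haven't moved and the hand is clear, so I'm handing in.

```bash
python3 -c "
from workcell import env; print(env.job_done())"
```

```text
the job is handed in; nothing more can be done
None
```

I slid the cover fully open with the closed fingers against its raised block. I then pushed the disc handle (box x = +50) clockwise to its stop, where the push force rose to about 10 N. After that I withdrew the hand and handed the job in at about 13 s; no verdict is reported.

My last checks in the top camera image:

| Check | Result |
|---|---|
| Cover | about 159–160 mm open |
| Disc handle | about 1.60 rad, which is the 1.571 stop within measuring error |
| Plain handle | 0.124 rad in both the scene view before the push and the top view after it |
| Tape roll, jar, bowl, carton | no movement seen between the first and last top images |
| Hand | clear, about 400 mm up, with forces near zero |

No check failed. The only disagreement was 3–4 mm in the pivots' position between the scene and top cameras, which did not affect the result.

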